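# Stir the bead tin, fit its double lid and lift the outer lid alone

### The arm

A 6-joint arm with a two-finger parallel gripper is mounted at the origin on a cart in front of the work surface, level with it; the furniture and walls round the work are solid. World frame = base frame: x ahead of the robot, y to its left, z up, the work surface at z = 0. Lengths are in m, angles in degrees, forces in N, time in s.
With the tool pointing down it reaches from about 0.25 to 0.85 m from the base axis. Payload 12.5 kg.
Tool frame: the origin (TCP) lies midway between the tips of the shut fingers; the grasp point (between the pads) lies behind it (arm.pinch_z is the z of the grasp point in the tool frame, in m); z points along the fingers, y is the line along which they close (so a half turn about z gives the same grasp; the last joint's range is limited). The gripper opens to 93 mm and grips with 3 to 60 N. Pads are 15 mm wide; open, the fingers measure 128 mm over their backs; the gripper's body (75 mm by 188 mm) begins 65 mm behind the grasp point.
Start: joints at [69.294, 20.094, 94.641, -0, 65.266, -4.847], TCP at [0.15, 0.529, 0.219] pointing down, gripper open.
Joint ranges: [-157.81, 157.81], [-45, 120.19], [0.68, 151.7], [-89.99, 269.99], [4.06, 180], [-164.3, 164.3]. Speed limits (degrees/s): [127.2, 127.2, 159.86, 180, 180, 180].

### API

Orientations are given as a 3x3 rotation matrix whose columns are the frame's x, y, z axes.
In Python, from cell import arm gives the robot as it stands.
- The arm moves only by the shell command python3 -m pendant 'ROWS' [FORCE]. ROWS is JSON, a list of rows, each a list of 3 entries, a list of its own where there are three numbers: the shift along the tool's x, y, z in m, then the turn, a rotation vector about the tool's x, y, z in rad, then the opening, from 0 (shut) to 1 (fully open). A call has 1 to 20 rows; each row shifts and turns the commanded pose from where the row before left it, along the tool's axes as they then stand; what a row does not reach is not made up. A row lasts 1/10 s, in which the tool goes at most 50 mm and 8.59 degrees, less where a joint would pass 70% of its speed; a pose out of reach is approached as far as the arm can. A call is refused whole if a number of a shift passes 0.05 or a number of a turn 0.15, either way. A call with a gripper value outside its range is refused whole. The fingers move at their own pace and stop on an object; FORCE is the grip in N (left out, the last holds). Time passes only in rows, so rows that do not move let the fingers close. It gives the time, the measured TCP pose, the force, the opening and the grip force at its end, in the units of the state.
- arm.get_obs(): the state, without advancing time (a new reading comes with each control period).
- arm.get_image(name): name is "side" or "top"; returns a dict with "color" (480x640x3 uint8, blue, green, red), "K" (3x3 intrinsics, pixels), "position" and "rotation" of the camera in the world. Camera axes: x right, y down, z forward; pixel columns grow to the right and rows downward; lengths in m; the calibration is good to about 2 mm. A picture is of the moment at which its call begins. There is no depth.
- arm.sign_off(): hands the job in; it is judged then, once.
The state is a dict: "clock": time; "joint_pos": joint angles; "joint_velocities": joint speeds; "joint_torque": joint torques, N m; "tcp_pos": TCP position; "ee_rot": TCP orientation; "wrist_force": force on the tool from outside, world axes, zero at the start; "ft_torque": the same for the moment, N m; "gripper_width": finger opening in m; "grip_force": force on a finger pad.
Only numpy, scipy, OpenCV 4.12 (cv2) and the standard library are available. Lean on these libraries where they do the work, as an engineer would, in place of code of your own. Each camera call takes 0.05 s, during which the arm holds its last target. There are 200 camera calls.

### The job

Take the wooden stirring stick from its stand, stir the beads in the open green tin with it until every bead has clearly shifted from where it lay, and hang the stick back in its stand. Then carry the nested pair of lids together by the inner lid's black knob, lower them gently onto the tin until the inner lid is fully seated, and let go. Last, to check that the inner lid stays put on its own, take the outer lid alone by its brass collar, lift it straight up until it is well clear of the knob, and finish still holding it level above the tin, with the inner lid left seated, the beads in the tin and the other things on the table undisturbed.

Things in the scene. Friction and masses are not known exactly. Their poses are not given: they have to be found in the camera images.
- tin: Open round green metal tin, fixed to the table. Outer diameter 120 mm, inner diameter 112 mm, rim 65 mm high, inner floor 5 mm above its underside. Origin: centre of its underside on the table, z up.
- stand: Round dark wooden stand for the stirring stick, fixed to the table, 100 mm tall, foot 76 mm across, upper part 62 mm across, with a bore 32 mm wide open at the top and 90 mm deep. Origin: centre of its underside, z up.
- stick: Loose light-wood stirring stick, 70 g, hanging upright in the stand by its collar. Origin: centre of the collar's underside, z up along the handle. Collar 52 mm wide, z = 0 to 6 mm, rests on the stand's top and keeps the stick upright, up to 7 mm off the stand's centre. Handle round, 18 mm thick, z = 6 to 80 mm. Shaft 12 mm thick, its end 18 mm thick from z = -62 to -85 mm.
- stick_tip (a point): Lower end of the stirring stick, on its axis, 85 mm below its origin.
- stick_grip (a point): Point on the axis of the stick's handle, 44 mm above its origin: a good height for the grasp.
- inner_lid: Loose round inner lid, 160 g, white. Origin: centre of the plug's underside, z up. Plug 104 mm wide (96 at the bottom), z = 0 to 12 mm; disc 126 mm wide, 12 to 16 mm; stem 16 mm thick up to 44 mm; black knob 24 mm wide, 44 to 78 mm. Starts on the table under the outer lid. Seated, its disc lies on the tin's rim and its origin is 53 mm above the tin's; the plug has 4 mm to spare all round.
- inner_knob (a point): Point on the axis of the inner lid's black knob, 66 mm above the inner lid's origin. Stem and knob stick up through the outer lid's hole; a gripper here with its fingertips 19 mm lower stays just above the outer lid's collar.
- outer_lid: Loose round outer lid, 120 g, green, resting on the inner lid's disc. Origin: centre of its plate's underside, z up; nested, 16 mm above the inner lid's origin. Plate 140 mm wide, z = 0 to 4 mm, with a hole 38 mm wide; skirt 132 mm wide inside hangs down to z = -10 mm; brass collar round the hole, 50 mm wide outside, 38 inside, z = 4 to 24 mm. Nothing but its weight holds it.
- outer_collar (a point): Point on the axis of the outer lid's collar, 16 mm above the outer lid's origin (8 mm below the collar's top). Lifted straight up by the collar, the lid passes over the 24 mm knob with 7 mm to spare all round.
- bead_1_mid (a point): Middle of the loose red bead in the tin: a barrel 18 mm in diameter and 16 mm high, 12 g, at first standing on the tin's floor about 30 mm from its centre (the six stand in a ring, the middle is free).
- bead_2_mid (a point): Middle of the loose yellow bead in the tin: a barrel 18 mm in diameter and 16 mm high, 12 g, at first standing on the tin's floor about 30 mm from its centre (the six stand in a ring, the middle is free).
- bead_3_mid (a point): Middle of the loose blue bead in the tin: a barrel 18 mm in diameter and 16 mm high, 12 g, at first standing on the tin's floor about 30 mm from its centre (the six stand in a ring, the middle is free).
- bead_4_mid (a point): Middle of the loose orange bead in the tin: a barrel 18 mm in diameter and 16 mm high, 12 g, at first standing on the tin's floor about 30 mm from its centre (the six stand in a ring, the middle is free).
- bead_5_mid (a point): Middle of the loose white bead in the tin: a barrel 18 mm in diameter and 16 mm high, 12 g, at first standing on the tin's floor about 30 mm from its centre (the six stand in a ring, the middle is free).
- bead_6_mid (a point): Middle of the loose light-wood bead in the tin: a barrel 18 mm in diameter and 16 mm high, 12 g, at first standing on the tin's floor about 30 mm from its centre (the six stand in a ring, the middle is free).
- bud_vase: Bystander: loose white bud vase, 103 mm wide, 120 mm tall, behind the work area on the right. Origin: centre of its underside. Leave it alone.
- confetti_tub: Bystander: loose clear tub of confetti with a brown lid, 131 mm wide, 72 mm tall, behind the work area on the left. Origin: centre of its underside. Leave it alone.
Things that resemble listed ones, but are neither listed nor needed, are in the scene too. Leave any orange look-alike of the inner_lid alone.

How it is judged (in metres and radians):
On the way, in this order (a step that is already met when the one before it is completed fails the run):
1. with the gripped stick's tip down in the tin, every bead has moved at least 8 mm from where it lay (distance of each of bead_1_mid, bead_2_mid, bead_3_mid, bead_4_mid, bead_5_mid, bead_6_mid from where it was at the start of the episode above 0.008 m and horizontal distance between stick_tip and tin below 0.056 m and z of stick_tip in the frame of tin below 0.05 m and contact force between the fingers and stick above 0.5 N and horizontal distance between each of bead_1_mid, bead_2_mid, bead_3_mid, bead_4_mid, bead_5_mid, bead_6_mid and tin below 0.058 m and z of each of bead_1_mid, bead_2_mid, bead_3_mid, bead_4_mid, bead_5_mid, bead_6_mid in the frame of tin below 0.053 m), for 0.05 s.
2. the stick hangs in its stand again, upright on its collar, let go (horizontal distance between stick_tip and stand below 0.02 m and z of stick in the frame of stand between 0.096 and 0.105 m and angle between stick's own z axis and vertical below 0.1 rad and contact force between the fingers and stick below 0.05 N), for 0.2 s.
3. the nested lids sit on the tin, the inner lid fully seated, the outer lid still on it, let go (all of step 2 and z of inner_lid in the frame of tin between 0.05 and 0.056 m and horizontal distance between inner_lid and tin below 0.006 m and angle between inner_lid's own z axis and vertical below 0.05 rad and z of outer_lid in the frame of inner_lid below 0.019 m and horizontal distance between outer_lid and inner_lid below 0.006 m and contact force between the fingers and inner_lid below 0.05 N and contact force between the fingers and outer_lid below 0.05 N), for 0.1 s.
At the end, for the whole second after the job is handed in: Outer lid held still, level (0.2 rad), 90 mm or more above the inner lid's underside, within 50 mm of the tin's axis, touching only the gripper; inner lid seated (3 mm in height, 6 mm off centre, 0.05 rad), untouched; stick upright in its stand; all beads in the tin (all of step 2 and z of outer_lid in the frame of inner_lid above 0.09 m and height (world z) of outer_lid below 0.35 m and horizontal distance between outer_lid and tin below 0.05 m and angle between outer_lid's own z axis and vertical below 0.2 rad and contact force between the fingers and outer_lid above 1 N and linear speed of outer_lid below 0.03 m/s and contact force between outer_lid and inner_lid below 0.02 N and contact force between outer_lid and tin below 0.02 N and contact force between each of the arm, the fingers and inner_lid below 0.05 N and linear speed of inner_lid below 0.01 m/s and z of inner_lid in the frame of tin between 0.05 and 0.056 m and horizontal distance between inner_lid and tin below 0.006 m and angle between inner_lid's own z axis and vertical below 0.05 rad and horizontal distance between each of bead_1_mid, bead_2_mid, bead_3_mid, bead_4_mid, bead_5_mid, bead_6_mid and tin below 0.058 m and z of each of bead_1_mid, bead_2_mid, bead_3_mid, bead_4_mid, bead_5_mid, bead_6_mid in the frame of tin below 0.053 m); the arm keeps its last pose, push and grip.
It fails at once if the outer lid comes off the inner lid while the inner lid is not seated in the tin ((z of outer_lid in the frame of inner_lid above 0.026 m or horizontal distance between outer_lid and inner_lid above 0.03 m) and (z of inner_lid in the frame of tin above 0.059 m or z of inner_lid in the frame of tin below 0.048 m or horizontal distance between inner_lid and tin above 0.008 m or angle between inner_lid's own z axis and vertical above 0.1 rad)).
It fails at once if the lids are dropped onto the tin (let go more than 6 mm above the seat) or slammed down on it with more than 60 N (contact force between inner_lid and tin above 60 N or (horizontal distance between inner_lid and tin below 0.06 m and z of inner_lid in the frame of tin above 0.059 m and contact force between the fingers and inner_lid below 0.01 N)).
It fails at once if a bead leaves the tin (horizontal distance between any of bead_1_mid, bead_2_mid, bead_3_mid, bead_4_mid, bead_5_mid, bead_6_mid and tin above 0.064 m or z of any of bead_1_mid, bead_2_mid, bead_3_mid, bead_4_mid, bead_5_mid, bead_6_mid in the frame of tin above 0.08 m).
It fails at once if the fingers reach into the tin, below its rim (horizontal distance between the grasp point and tin below 0.05 m and height (world z) of the grasp point below 0.075 m).
It fails at once if the vase or the confetti tub is knocked over or shifted more than 20 mm (distance of any of bud_vase, confetti_tub from where it was at the start of the episode above 0.02 m or angle between any of bud_vase, confetti_tub's own z axis and vertical above 0.3 rad).
It also fails if it takes over 72 s, if anything falls off the work surface, if the arm or the gripper's body presses on something with over 40 N, if the wrist force passes 120 N, or if a joint passes its speed limit or range.

## Working session

There is one attempt and no reset: what is moved stays moved. The work goes in short steps, Python scripts to look and compute and a shell command to move; the robot and the scene stay as the last step left them, time stands still between calls to the robot, and variables do not carry over. Pictures are saved under pics/ and viewed, at most 10 in all, crops included, and the job is handed in when it is done.

```bash
mkdir -p pics; ls; python3 - <<'E'
from cell import arm
import cv2,json
print(arm.pinch_z, arm.get_obs())
for n in("side","top"):
    d=arm.get_image(n); cv2.imwrite(f"pics/{n}0.png",d["color"]); print(n,d["K"],d["position"],d["rotation"])
E
```

```text
pics
-0.0188 {'clock': 0.0, 'joint_pos': array([ 6.92916592e+01,  2.01253565e+01,  9.46768856e+01,  4.28809476e-04,
        6.52658186e+01, -4.84703606e+00]), 'joint_velocities': array([-0.07140706, -0.07918108, -0.05892339, -0.04998774, -0.01710784,
       -0.11873988]), 'joint_torque': array([ 1.20508204e-03, -4.97325361e+01, -2.85254234e+01,  6.99131750e-02,
        2.57658534e-02, -1.36186623e-04]), 'tcp_pos': array([0.15016916, 0.52874201, 0.21809212]), 'ee_rot': array([[-9.61925232e-01,  2.73312398e-01, -4.26407317e-04],
       [ 2.73312710e-01,  9.61924599e-01, -1.10873441e-03],
       [ 1.07140827e-04, -1.18306214e-03, -9.99999294e-01]]), 'wrist_force': array([ 0.60079761, -0.43340278, -0.51526422]), 'ft_torque': array([-0.00614686, -0.01807759,  0.01384852]), 'grip_force': 0.0, 'gripper_width': 0.09333908033922357}
side [[602.66529577   0.         320.98304128]
 [  0.         602.66529577 232.01664861]
 [  0.           0.           1.        ]] [ 0.49782751 -0.88022238  0.85589351] [[ 0.99660313 -0.06486295  0.05074444]
 [-0.08061926 -0.6425916   0.76195576]
 [-0.01681475 -0.76345847 -0.645638  ]]
top [[568.18387685   0.         328.17314431]
 [  0.         568.18387685 239.01563378]
 [  0.           0.           1.        ]] [ 0.35148505 -0.00231334  1.36841415] [[ 0.00902178 -0.98435736  0.17595225]
 [-0.99981822 -0.00592406  0.01812284]
 [-0.016797   -0.17608377 -0.98423187]]
```

View pics/side0.png

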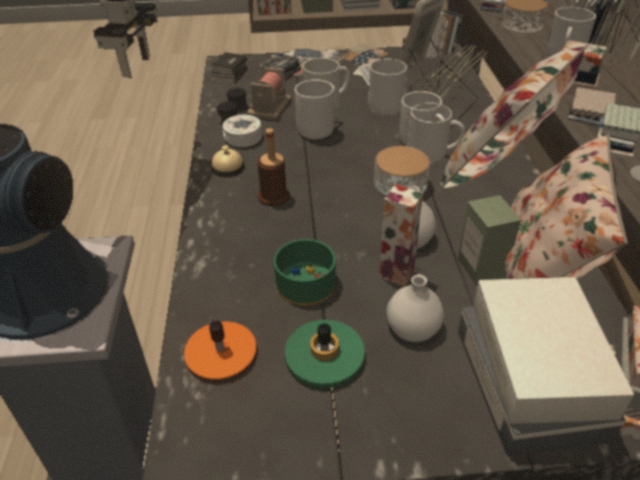

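View pics/top0.png

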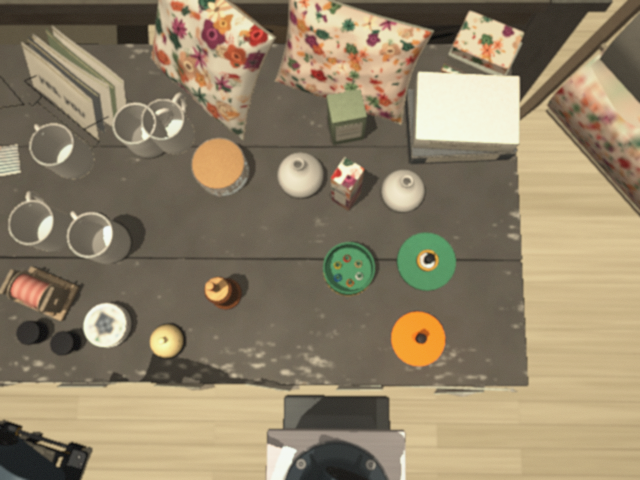

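The side view shows the stick and stand at about (271,170), the tin at (305,265), and the nested lids at (324,345). In the top view they are at (220,291), (350,268) and (428,261). I'll enlarge these areas next.

```bash
python3 - <<'E'
import cv2,numpy as np
s=cv2.imread("pics/side0.png");t=cv2.imread("pics/top0.png")
def c(i,x,y,w,h,W,H):return cv2.resize(i[y:y+h,x:x+w],(W,H),interpolation=cv2.INTER_CUBIC)
# 4x: each 80x? ; 5x
def tile(items):
    return np.hstack([c(i,x,y,80,60,400,300) for i,x,y in items])
a=np.vstack([np.hstack([c(s,235,125,80,90,266,300),c(s,265,230,80,90,266,300),c(s,285,310,80,90,268,300)]),
 np.hstack([c(t,185,255,80,90,266,300),c(t,310,225,80,90,266,300),c(t,388,215,80,90,268,300)])])
cv2.imwrite("pics/crop.png",a)
E
```

```text
(no output)
```

View pics/crop.png

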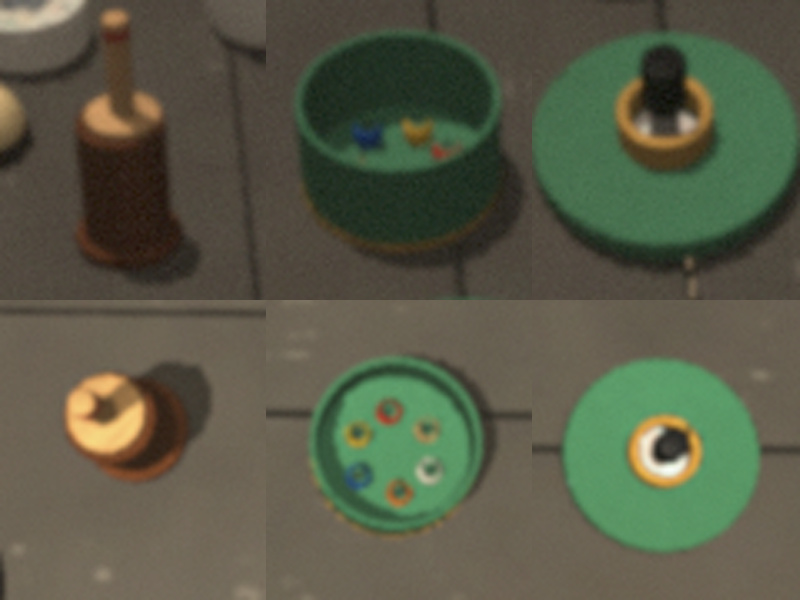

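The crops give these pixel positions:

| Feature | Side view | Top view |
|---|---|---|
| Handle top | (269.6,130.1) | (210.3,285.6) |
| Stick collar | (271.1,159.5) | (217.5,289.2) |
| Tin rim centre | (305,260.6) | (349.2,268.2) |
| Brass collar top | (324.6,343) | (427.7,260.6) |
| Knob top | (324.4,327.4) | (429.5,258.2) |

```bash
cat >geo.py <<'E'
import numpy as np,cv2,json
from cell import arm
C={n:arm.get_image(n) for n in("side","top")}
def P(n):
    d=C[n];R=np.array(d["rotation"]);return np.array(d["K"])@np.c_[R.T,-R.T@np.array(d["position"])]
def proj(n,X):
    p=P(n)@np.r_[X,1];return p[:2]/p[2]
def tri(s,t):
    X=cv2.triangulatePoints(P("side"),P("top"),np.array(s,float),np.array(t,float)).ravel();X=X[:3]/X[3]
    e=np.r_[proj("side",X)-s,proj("top",X)-t]
    return X,e
def atz(n,p,z):
    d=C[n];v=np.array(d["rotation"])@np.linalg.inv(d["K"])@np.r_[p,1];o=np.array(d["position"]);return (o+v*(z-o[2])/v[2])[:2]
E
python3 - <<'E'
from geo import *
np.set_printoptions(precision=4,suppress=True)
for k,s,t,z in [("handletop",(269.6,130.1),(210.3,285.6),.180),("collar",(271.1,159.5),(217.5,289.2),.106),("tin",(305,260.6),(349.2,268.2),.065),("lidcollar",(324.6,343),(427.7,260.6),.040),("knob",(324.4,327.4),(429.5,258.2),.078),("plate",(324.4,350.5),(426.8,261.2),.02)]:
    X,e=tri(s,t);print(k,X,e,atz("side",s,z),atz("top",t,z))
# circle extents predicted for tin rim
X,_=tri((305,260.6),(349.2,268.2))
E
```

```text
handletop [0.4652 0.2662 0.1825] [-1.0019  0.216  -0.1035 -1.1882] [0.4673 0.2712] [0.463  0.2664]
collar [0.4638 0.2668 0.1066] [-0.7008  0.1503 -0.0748 -0.8109] [0.4653 0.2682] [0.462  0.2667]
tin [ 0.5198 -0.0272  0.0631] [-1.4147  0.3096 -0.1075 -1.3575] [ 0.5225 -0.0287] [ 0.5164 -0.0275]
lidcollar [ 0.5418 -0.2125  0.0389] [-1.4391  0.3174 -0.0943 -1.211 ] [ 0.5443 -0.2129] [ 0.5388 -0.2125]
knob [ 0.5421 -0.2106  0.0774] [-1.5187  0.3371 -0.0964 -1.2863] [ 0.5446 -0.2107] [ 0.539  -0.2107]
plate [ 0.542  -0.2134  0.02  ] [-0.9247  0.2048 -0.0629 -0.7754] [ 0.5437 -0.2131] [ 0.5402 -0.2135]
```

```bash
python3 -m pendant '[[[0,0,0],[0,0,-0.1385],1],[[0,0,0],[0,0,-0.1385],1],[[-0.026,-0.022,0],[0,0,0],1],[[-0.026,-0.022,0],[0,0,0],1],[[-0.026,-0.022,0],[0,0,0],1],[[-0.026,-0.022,0],[0,0,0],1],[[-0.026,-0.022,0],[0,0,0],1],[[-0.026,-0.022,0],[0,0,0],1],[[-0.026,-0.022,0],[0,0,0],1],[[-0.026,-0.022,0],[0,0,0],1],[[-0.026,-0.022,0],[0,0,0],1],[[-0.026,-0.022,0],[0,0,0],1],[[-0.026,-0.022,0],[0,0,0],1],[[-0.026,-0.022,0],[0,0,0],1],[[0,0,0],[0,0,0],1],[[0,0,0],[0,0,0],1]]' 20; python3 -c "
from cell import arm
import cv2
print(arm.get_obs()['ee_rot'])
import numpy as np
s=arm.get_image('side')['color'];t=arm.get_image('top')['color']
f=lambda i,x,y:cv2.resize(i[y:y+150,x:x+100],(400,600),interpolation=3)
cv2.imwrite('pics/hover.png',np.hstack([f(s,215,60),f(t,160,220)]))"
```

```text
clock: 1.8
tcp_pos: [0.4623, 0.2648, 0.2184]
ee_rot: [[-1.0, 0.001, -0.001], [0.001, 1.0, -0.0], [0.001, -0.0, -1.0]]
wrist_force: [0.3, -0.2, 0.0]
gripper_width: 0.0928
grip_force: 0.0
[[-9.99999103e-01  1.15709776e-03 -6.74647657e-04]
 [ 1.15716870e-03  9.99999325e-01 -1.04772445e-04]
 [ 6.74525970e-04 -1.05553033e-04 -9.99999767e-01]]
```

View pics/hover.png

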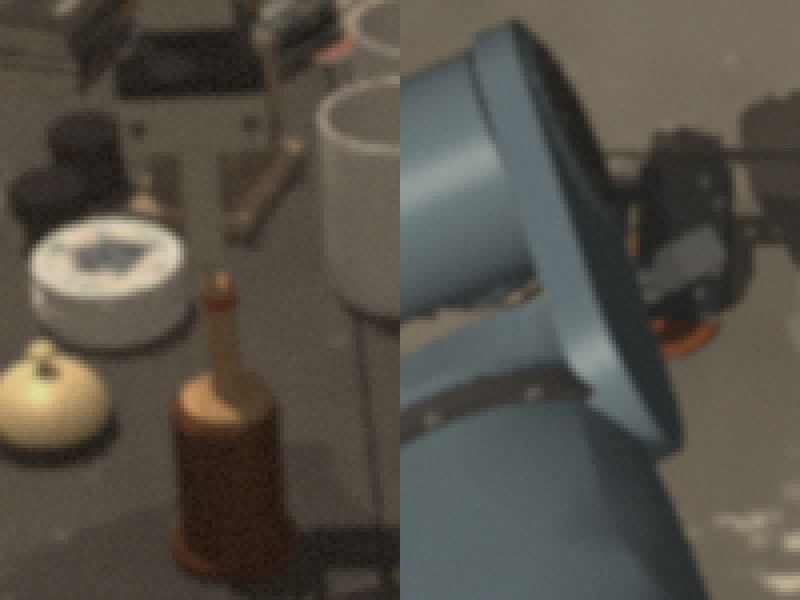

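The left crop (side) shows the gripper above the stick, with a fingertip at about (240,235), and the handle top at (222,278). The top view is hidden by the arm. I'll project the TCP and fingertips for comparison.

```bash
python3 -c "
from geo import *
for n,z in(('tcp',[0.4623,.2648,.2184]),('y-',[0.4623,.2183,.2184]),('y+',[.4623,.3113,.2184]),('x-',[.4158,.2648,.2184]),('x+',[.5088,.2648,.2184])): 
  p=proj('side',np.array(z)); print(n,p,(p-[215,60])*4)"
```

```text
tcp [265.99281076 116.02913355] [203.97124304 224.11653422]
y- [266.24217727 127.17627648] [204.96870906 268.70510593]
y+ [265.75685468 105.48146154] [203.02741873 181.92584616]
x- [244.07012194 117.23551566] [116.28048775 228.94206263]
x+ [287.83496243 114.82718333] [291.33984974 219.3087333 ]
```

```bash
python3 -m pendant '[[[-0.002,0.002,0.013],[0,0,0],1],[[0,0,0.02],[0,0,0],1],[[0,0,0.02],[0,0,0],1],[[0,0,0.02],[0,0,0],1],[[0,0,0.0185],[0,0,0],1],[[0,0,0],[0,0,0],1],[[0,0,0],[0,0,0],0.1],[[0,0,0],[0,0,0],0.1],[[0,0,0],[0,0,0],0.1],[[0,0,0],[0,0,0],0.1],[[0,0,0],[0,0,0],0.1],[[0,0,0],[0,0,0],0.1],[[0,0,0],[0,0,0],0.1],[[0,0,0],[0,0,0],0.1],[[0,0,0],[0,0,0],0.1],[[0,0,0],[0,0,0],0.1]]' 40
```

```text
clock: 3.6
tcp_pos: [0.4643, 0.2671, 0.1271]
ee_rot: [[-1.0, -0.0, -0.0], [-0.0, 1.0, 0.0], [0.0, 0.0, -1.0]]
wrist_force: [-0.4, -1.5, -0.5]
gripper_width: 0.0175
grip_force: 21.7
```

```bash
python3 -m pendant '[[[0,0,0],[0,0,0],0.1],[[0,0,-0.01],[0,0,0],0.1],[[0,0,-0.02],[0,0,0],0.1],[[0,0,-0.025],[0,0,0],0.1],[[0,0,-0.025],[0,0,0],0.1],[[0,0,-0.02],[0,0,0],0.1],[[0,0,-0.018],[0,0,0],0.1],[[-0.005,-0.0245,0],[0,0,0],0.1],[[-0.005,-0.0245,0],[0,0,0],0.1],[[-0.005,-0.0245,0],[0,0,0],0.1],[[-0.005,-0.0245,0],[0,0,0],0.1],[[-0.005,-0.0245,0],[0,0,0],0.1],[[-0.005,-0.0245,0],[0,0,0],0.1],[[-0.005,-0.0245,0],[0,0,0],0.1],[[-0.005,-0.0245,0],[0,0,0],0.1],[[-0.005,-0.0245,0],[0,0,0],0.1],[[-0.005,-0.0245,0],[0,0,0],0.1],[[-0.004,-0.0245,0],[0,0,0],0.1],[[0,-0.0245,0],[0,0,0],0.1],[[0,0,0],[0,0,0],0.1]]' 40; python3 -c "
from geo import *
s=C['side']['color'];t=C['top']['color']
f=lambda i,x,y:cv2.resize(i[y:y+150,x:x+100],(400,600),interpolation=3)
cv2.imwrite('pics/above.png',np.hstack([f(s,255,150),f(t,300,180)]))
o=arm.get_obs();p=o['tcp_pos'];print(p)
for n in('side','top'):print(n,proj(n,p+[0,0,-.11]),proj(n,p),proj(n,p+[0,0,-.025]))"
```

```text
clock: 5.6
tcp_pos: [0.5184, -0.0289, 0.2457]
ee_rot: [[-1.0, 0.002, 0.0], [0.002, 1.0, -0.0], [-0.0, -0.0, -1.0]]
wrist_force: [0.1, -0.0, -1.1]
gripper_width: 0.0174
grip_force: 40.0
[ 0.51831239 -0.02689921  0.24559289]
side [301.40291151 232.1530231 ] [299.00612032 183.7420493 ] [299.57901016 195.31341816]
top [349.57531293 263.25968782] [350.69283733 255.86965312] [350.42051551 257.67047978]
```

View pics/above.png

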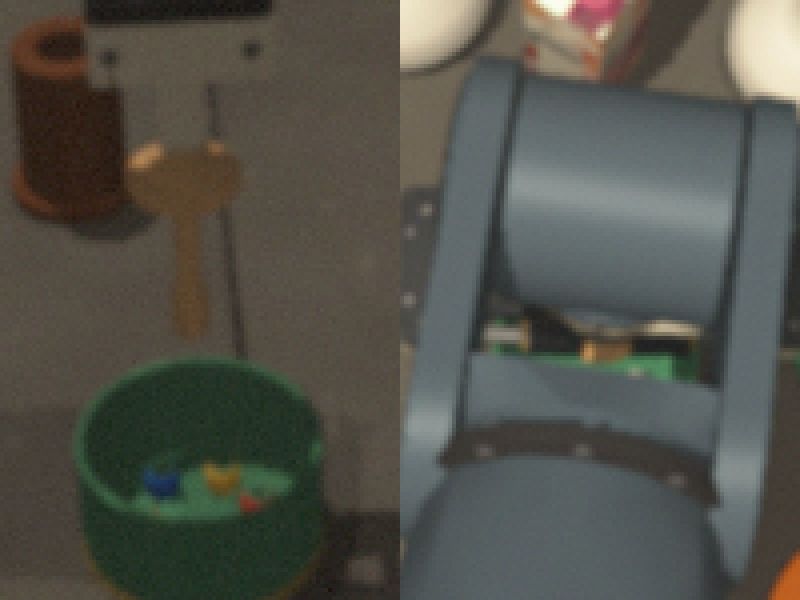

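Side crop: the stick hangs upright, with its tip at crop (192,332) = px (303,233), directly above the tin centre to within 1 mm in this view. The beads are visible and undisturbed. Next I'll lower the tip into the free middle.

```bash
python3 -m pendant '[[[0,0,0.02],[0,0,0],0.1],[[0,0,0.025],[0,0,0],0.1],[[0,0,0.025],[0,0,0],0.1],[[0,0,0.025],[0,0,0],0.1],[[0,0,0.018],[0,0,0],0.1],[[0,0,0.0115],[0,0,0],0.1],[[0,0,0],[0,0,0],0.1],[[0,0,0],[0,0,0],0.1]]'
```

```text
clock: 6.5
tcp_pos: [0.5188, -0.0265, 0.1213]
ee_rot: [[-1.0, -0.001, 0.001], [-0.001, 1.0, -0.0], [-0.001, -0.0, -1.0]]
wrist_force: [0.0, 0.3, -0.6]
gripper_width: 0.0175
grip_force: 40.0
```

```bash
python3 -m pendant '[[[0.013,0,0],[0,0,0],0.1],[[0.013,0,0],[0,0,0],0.1],[[-0.0016,0.0089,0],[0,0,0],0.1],[[-0.0045,0.0078,0],[0,0,0],0.1],[[-0.0069,0.0058,0],[0,0,0],0.1],[[-0.0085,0.0031,0],[0,0,0],0.1],[[-0.009,0,0],[0,0,0],0.1],[[-0.0085,-0.0031,0],[0,0,0],0.1],[[-0.0069,-0.0058,0],[0,0,0],0.1],[[-0.0045,-0.0078,0],[0,0,0],0.1],[[-0.0016,-0.0089,0],[0,0,0],0.1],[[0.0016,-0.0089,0],[0,0,0],0.1],[[0.0045,-0.0078,0],[0,0,0],0.1],[[0.0069,-0.0058,0],[0,0,0],0.1],[[0.0085,-0.0031,0],[0,0,0],0.1],[[0.009,0,0],[0,0,0],0.1],[[0.0085,0.0031,0],[0,0,0],0.1],[[0.0069,0.0058,0],[0,0,0],0.1],[[0.0045,0.0078,0],[0,0,0],0.1],[[0.0016,0.0089,0],[0,0,0],0.1]]'
python3 -m pendant '[[[-0.0016,0.0089,0],[0,0,0],0.1],[[-0.0045,0.0078,0],[0,0,0],0.1],[[-0.0069,0.0058,0],[0,0,0],0.1],[[-0.0085,0.0031,0],[0,0,0],0.1],[[-0.009,0,0],[0,0,0],0.1],[[-0.0085,-0.0031,0],[0,0,0],0.1],[[-0.0069,-0.0058,0],[0,0,0],0.1],[[-0.0045,-0.0078,0],[0,0,0],0.1],[[-0.0016,-0.0089,0],[0,0,0],0.1],[[0.0016,-0.0089,0],[0,0,0],0.1],[[0.0045,-0.0078,0],[0,0,0],0.1],[[0.0069,-0.0058,0],[0,0,0],0.1],[[0.0085,-0.0031,0],[0,0,0],0.1],[[0.009,0,0],[0,0,0],0.1],[[0.0085,0.0031,0],[0,0,0],0.1],[[0.0069,0.0058,0],[0,0,0],0.1],[[0.0045,0.0078,0],[0,0,0],0.1],[[-0.013,0.0089,0],[0,0,0],0.1],[[-0.013,0,0],[0,0,0],0.1],[[0,0,0],[0,0,0],0.1]]'
```

```text
clock: 8.5
tcp_pos: [0.4919, -0.026, 0.1207]
ee_rot: [[-1.0, -0.0, -0.0], [-0.0, 1.0, 0.0], [0.0, 0.0, -1.0]]
wrist_force: [0.4, -0.1, -0.8]
gripper_width: 0.0175
grip_force: 40.0
clock: 10.5
tcp_pos: [0.5209, -0.026, 0.1207]
ee_rot: [[-1.0, -0.001, 0.001], [-0.001, 1.0, -0.0], [-0.001, -0.0, -1.0]]
wrist_force: [-1.1, -0.3, -0.4]
gripper_width: 0.0176
grip_force: 40.0
```

```bash
python3 -m pendant '[[[0,0,-0.015],[0,0,0],0.1],[[0,0,-0.025],[0,0,0],0.1],[[0,0,-0.025],[0,0,0],0.1],[[0,0,-0.025],[0,0,0],0.1],[[0,0,-0.02],[0,0,0],0.1],[[0,0,-0.016],[0,0,0],0.1],[[0.005,0.0245,0],[0,0,0],0.1],[[0.005,0.0245,0],[0,0,0],0.1],[[0.005,0.0245,0],[0,0,0],0.1],[[0.005,0.0245,0],[0,0,0],0.1],[[0.005,0.0245,0],[0,0,0],0.1],[[0.005,0.0245,0],[0,0,0],0.1],[[0,0,0],[0,0,0],0.1]]'; python3 -c "
from geo import *
s=C['side']['color'];t=C['top']['color']
f=lambda i,x,y:cv2.resize(i[y:y+60,x:x+80],(400,300),interpolation=3)
cv2.imwrite('pics/mid.png',np.vstack([np.hstack([f(s,265,235),f(t,310,238)]),np.hstack([f(s,235,140),f(t,185,260)])]))
print(arm.get_obs()['tcp_pos'])"
```

```text
clock: 11.8
tcp_pos: [0.4886, 0.1222, 0.2464]
ee_rot: [[-1.0, -0.003, -0.001], [-0.003, 1.0, 0.0], [0.001, 0.0, -1.0]]
wrist_force: [-0.5, -0.0, -1.1]
gripper_width: 0.0177
grip_force: 40.0
[0.48941069 0.12025796 0.24649906]
```

View pics/mid.png

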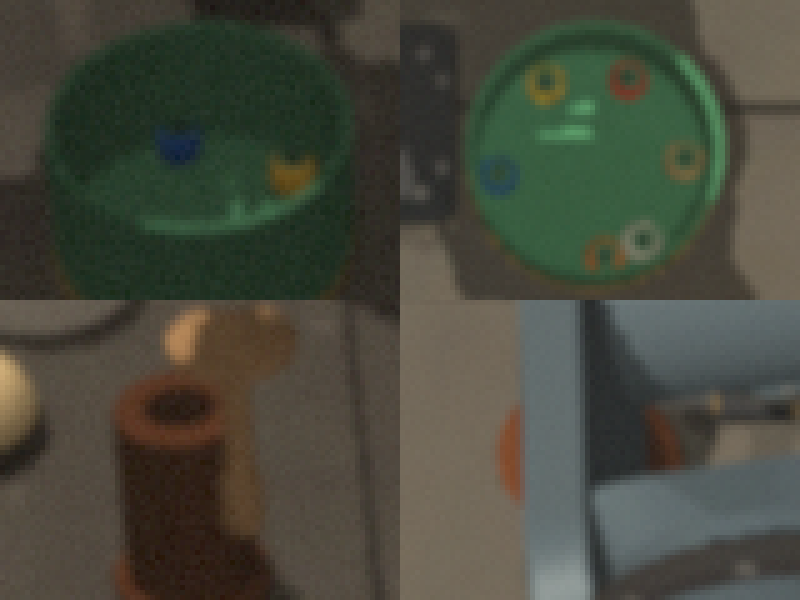

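Top crop: all six beads lie near the wall, 16–24 mm from where they started and all in the tin. Side crop: the stand's bore centre is at (180,406), which is px (271.0,161.2).

```bash
python3 -c "
from geo import *
print(atz('side',(271.0,161.2),.1),atz('side',(271.1,159.5),.106),atz('side',(269.6,130.1),.18),arm.get_obs()['tcp_pos'])"
```

```text
[0.46471913 0.27045411] [0.46532692 0.26820782] [0.46731084 0.27120398] [0.48980511 0.11954571 0.24653188]
```

```bash
python3 -m pendant '[[[0.0042,0.0246,0],[0,0,0],0.1],[[0.0042,0.0246,0],[0,0,0],0.1],[[0.0042,0.0246,0],[0,0,0],0.1],[[0.0042,0.0246,0],[0,0,0],0.1],[[0.0042,0.0246,0],[0,0,0],0.1],[[0.0042,0.0246,0],[0,0,0],0.1],[[0,0,0],[0,0,0],0.1],[[0,0,0],[0,0,0],0.1],[[0,0,0],[0,0,0],0.1]]'; python3 -c "
from geo import *
s=C['side']['color']
cv2.imwrite('pics/ins.png',cv2.resize(s[90:230,220:320],(500,700)[::1],interpolation=3)[:600])
print(arm.get_obs()['tcp_pos'])"
```

```text
clock: 12.9
tcp_pos: [0.465, 0.2666, 0.2466]
ee_rot: [[-1.0, 0.001, -0.0], [0.001, 1.0, -0.0], [0.0, -0.0, -1.0]]
wrist_force: [0.1, -0.3, -0.2]
gripper_width: 0.0175
grip_force: 40.0
[0.46502835 0.26676319 0.24666534]
```

View pics/ins.png

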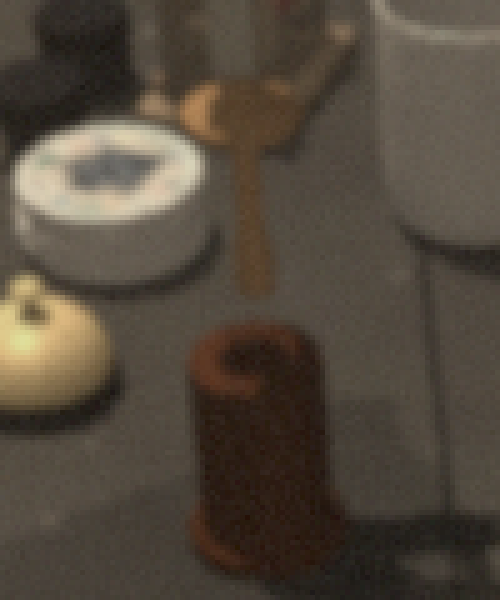

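The tip at crop (256,290) is directly above the bore at (256,358), so I'll lower it in and release.

```bash
python3 -m pendant '[[[0,0,0.015],[0,0,0],0.1],[[0,0,0.02],[0,0,0],0.1],[[0,0,0.02],[0,0,0],0.1],[[0,0,0.02],[0,0,0],0.1],[[0,0,0.02],[0,0,0],0.1],[[0,0,0.015],[0,0,0],0.1],[[0,0,0.0085],[0,0,0],0.1],[[0,0,0],[0,0,0],0.1],[[0,0,0],[0,0,0],0.1]]'
```

```text
clock: 13.9
tcp_pos: [0.4651, 0.2676, 0.1286]
ee_rot: [[-1.0, 0.0, 0.001], [0.0, 1.0, 0.0], [-0.001, 0.0, -1.0]]
wrist_force: [-0.4, -0.1, 0.6]
gripper_width: 0.0175
grip_force: 40.0
```

```bash
python3 -m pendant '[[[0,0,0.0008],[0,0,0],0.3],[[0,0,0],[0,0,0],0.5],[[0,0,0],[0,0,0],0.8],[[0,0,0],[0,0,0],1],[[0,0,0],[0,0,0],1],[[0,0,0],[0,0,0],1],[[0,0,0],[0,0,0],1],[[0,0,0],[0,0,0],1],[[0,0,-0.015],[0,0,0],1],[[0,0,-0.025],[0,0,0],1],[[0,0,-0.03],[0,0,0],1],[[0,0,-0.03],[0,0,0],1],[[0,-0.02,0],[0,0,0],1],[[0,-0.03,0],[0,0,0],1],[[0,-0.03,0],[0,0,0],1],[[0,-0.03,0],[0,0,0],1],[[0,-0.03,0],[0,0,0],1],[[0,-0.03,0],[0,0,0],1],[[0,0,0],[0,0,0],1]]'
```

```text
clock: 15.8
tcp_pos: [0.4647, 0.0954, 0.2274]
ee_rot: [[-1.0, 0.002, 0.0], [0.002, 1.0, -0.001], [-0.0, -0.001, -1.0]]
wrist_force: [0.1, 0.1, 0.4]
gripper_width: 0.0928
grip_force: 0.0
```

```bash
python3 -m pendant '[[[-0.0064,-0.0256,0],[0,0,0],1],[[-0.0064,-0.0256,0],[0,0,0],1],[[-0.0064,-0.0256,0],[0,0,0],1],[[-0.0064,-0.0256,0],[0,0,0],1],[[-0.0064,-0.0256,0],[0,0,0],1],[[-0.0064,-0.0256,0],[0,0,0],1],[[-0.0064,-0.0256,0],[0,0,0],1],[[-0.0064,-0.0256,0],[0,0,0],1],[[-0.0064,-0.0256,0],[0,0,0],1],[[-0.0064,-0.0256,0],[0,0,0],1],[[-0.0064,-0.0256,0],[0,0,0],1],[[-0.0064,-0.0256,0],[0,0,0],1],[[0,0,0.02],[0,0,0],1],[[0,0,0.03],[0,0,0],1],[[0,0,0.03],[0,0,0],1],[[0,0,0.02],[0,0,0],1],[[0,0,0],[0,0,0],1],[[0,0,0],[0,0,0],1]]'; python3 -c "
from geo import *
s=C['side']['color']
f=lambda i,x,y:cv2.resize(i[y:y+150,x:x+100],(400,600),interpolation=3)
cv2.imwrite('pics/lids.png',np.hstack([f(s,275,260),f(s,220,90)]))
p=arm.get_obs()['tcp_pos'];print(p)
for y in(-.0465,0,.0465):print(proj('side',p+[0,y,0]), (proj('side',p+[0,y,0])-[275,260])*4)"
```

```text
clock: 17.6
tcp_pos: [0.5421, -0.2092, 0.1279]
ee_rot: [[-1.0, -0.0, 0.0], [-0.0, 1.0, -0.0], [-0.0, -0.0, -1.0]]
wrist_force: [-0.0, 0.9, 0.5]
gripper_width: 0.0931
grip_force: 0.0
[ 0.54243214 -0.20954629  0.12871799]
[325.02886894 328.19422239] [200.11547576 272.77688956]
[322.58415718 306.40340025] [190.3366287 185.613601 ]
[320.30958373 286.12909793] [181.23833491 104.51639171]
```

View pics/lids.png

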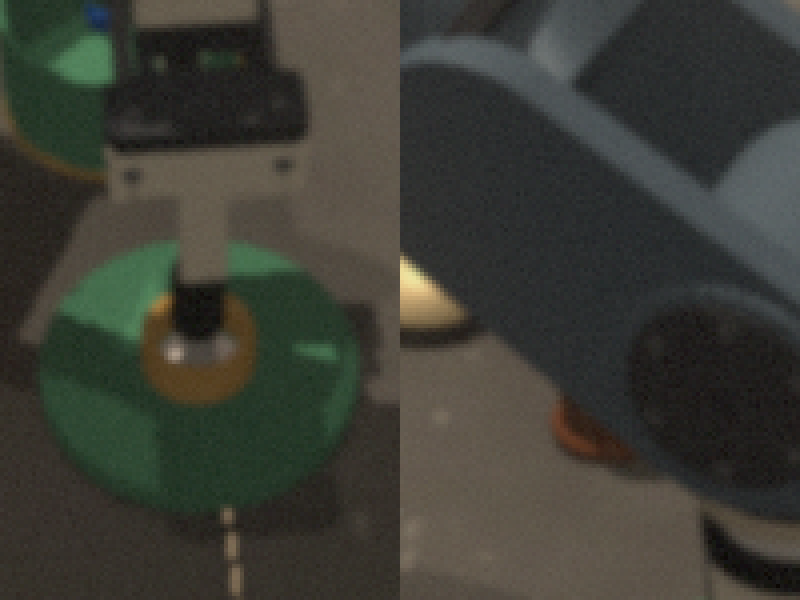

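Left crop: the near finger is at (204,280) and the knob at (200,310), so they line up within about 1 mm in x. I'll go down and grip the knob.

```bash
python3 -m pendant '[[[0,-0.001,0.015],[0,0,0],1],[[0,0,0.02],[0,0,0],1],[[0,0,0.02],[0,0,0],1],[[0,0,0.016],[0,0,0],1],[[0,0,0.009],[0,0,0],1],[[0,0,0],[0,0,0],1],[[0,0,0],[0,0,0],0.6],[[0,0,0],[0,0,0],0.4],[[0,0,0],[0,0,0],0.3],[[0,0,0],[0,0,0],0.2],[[0,0,0],[0,0,0],0.1],[[0,0,0],[0,0,0],0.1],[[0,0,0],[0,0,0],0.1],[[0,0,0],[0,0,0],0.1],[[0,0,0],[0,0,0],0.1],[[0,0,0],[0,0,0],0.1]]' 35
```

```text
clock: 19.3
tcp_pos: [0.5417, -0.2105, 0.0473]
ee_rot: [[-1.0, -0.0, 0.0], [-0.0, 1.0, -0.0], [-0.0, -0.0, -1.0]]
wrist_force: [1.0, -0.6, 0.5]
gripper_width: 0.0229
grip_force: 35.0
```

```bash
python3 -m pendant '[[[0,0,-0.005],[0,0,0],0.1],[[0,0,-0.01],[0,0,0],0.1],[[0,0,-0.015],[0,0,0],0.1],[[0,0,-0.02],[0,0,0],0.1],[[0,0,-0.02],[0,0,0],0.1],[[0,0,-0.01],[0,0,0],0.1],[[0,0,-0.005],[0,0,0],0.1],[[0.001,0.0083,0],[0,0,0],0.1],[[0.002,0.015,0],[0,0,0],0.1],[[0.0023,0.02,0],[0,0,0],0.1],[[0.003,0.025,0],[0,0,0],0.1],[[0.003,0.025,0],[0,0,0],0.1],[[0.003,0.025,0],[0,0,0],0.1],[[0.003,0.025,0],[0,0,0],0.1],[[0.002,0.02,0],[0,0,0],0.1],[[0.002,0.013,0],[0,0,0],0.1],[[0.001,0.007,0],[0,0,0],0.1],[[0,0,0],[0,0,0],0.1],[[0,0,0],[0,0,0],0.1]]'; python3 -c "
from geo import *
s=C['side']['color'];t=C['top']['color']
f=lambda i,x,y:cv2.resize(i[y:y+120,x:x+80],(400,600),interpolation=3)
cv2.imwrite('pics/over.png',np.hstack([f(s,265,190),f(t,310,200)]))
p=arm.get_obs()['tcp_pos'];print(p)
def ell(c,r,z):
  a=np.radians(np.arange(0,360,5));q=np.array([proj('side',np.r_[c[0]+r*np.cos(b),c[1]+r*np.sin(b),z]) for b in a]);m=(q.min(0)+q.max(0))/2;return (q.min(0)-[265,190])*5,(q.max(0)-[265,190])*5
lz=p[2]-.0473
print('tin foot',ell(p,.06,0),'rim',ell(p,.06,.065),'plate',ell(p,.07,lz+.02),'skirt',ell(p,.07,lz+.006))"
```

```text
clock: 21.2
tcp_pos: [0.5193, -0.0275, 0.1322]
ee_rot: [[-1.0, -0.0, -0.0], [-0.0, 1.0, -0.0], [0.0, -0.0, -1.0]]
wrist_force: [-0.1, 0.1, -2.7]
gripper_width: 0.0236
grip_force: 35.0
[ 0.51936253 -0.02780312  0.13228285]
tin foot (array([ 47.25522645, 368.1963909 ]), array([347.89507427, 582.47775306])) rim (array([ 35.9812406 , 249.80719991]), array([347.51536722, 462.42651089])) plate (array([  1.98633379, 156.67550168]), array([373.83833656, 403.19962979])) skirt (array([  4.81000941, 183.96535299]), array([373.71623131, 431.12065471]))
```

View pics/over.png

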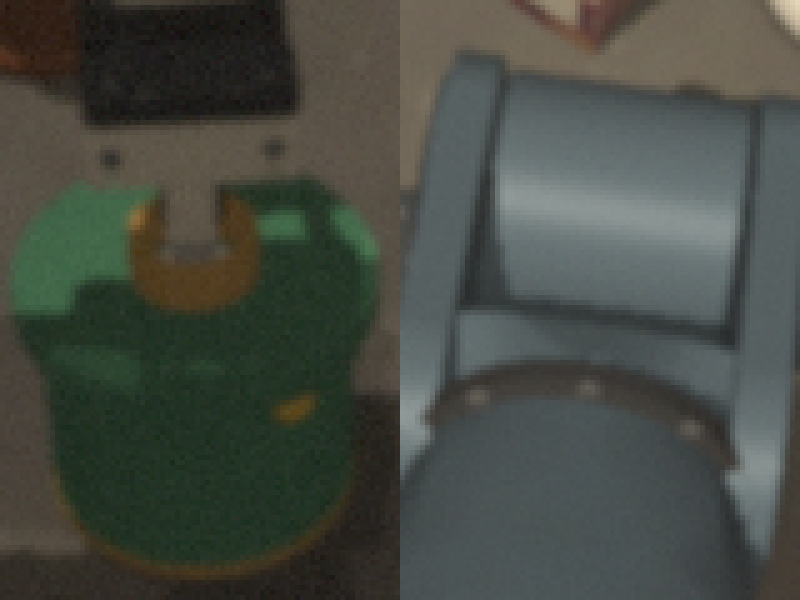

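Left crop: the lid plate spans x 12–380 over the tin, which spans 50–355. That puts them within about 1 mm in x. I'll check y using the collar edges (bottom at about 313, inner edge at about 262).

```bash
python3 -c "
from geo import *
p=np.array([.5193,-.0277,.1322])
def ell(r,z):
  q=np.array([proj('side',np.r_[p[0]+r*np.cos(b),p[1]+r*np.sin(b),z]) for b in np.radians(np.arange(0,360,3))]);return (q.min(0)-[265,190])*5,(q.max(0)-[265,190])*5
lz=p[2]-.0473
print(ell(.025,lz+.02),ell(.025,lz+.04),ell(.019,lz+.04))
print('tin bottom/foot',ell(.06,0)[1])
im=cv2.imread('pics/over.png').astype(int)
for x in(170,195,210): print(x,[tuple(im[y,x]) for y in range(555,600,4)])
print([tuple(im[y,195]) for y in range(235,340,5)])
"
```

```text
(array([121.48480421, 230.93442518]), array([254.1385718 , 318.80414853])) (array([118.75917528, 190.87012252]), array([252.93970046, 278.38283152])) (array([134.86765349, 201.06157138]), array([236.84485013, 267.56311624]))
tin bottom/foot [347.71877719 582.29207582]
170 [(np.int64(40), np.int64(55), np.int64(40)), (np.int64(40), np.int64(55), np.int64(40)), (np.int64(33), np.int64(50), np.int64(44)), (np.int64(33), np.int64(53), np.int64(59)), (np.int64(31), np.int64(53), np.int64(65)), (np.int64(32), np.int64(46), np.int64(57)), (np.int64(32), np.int64(46), np.int64(57)), (np.int64(35), np.int64(41), np.int64(47)), (np.int64(31), np.int64(36), np.int64(43)), (np.int64(26), np.int64(33), np.int64(38)), (np.int64(31), np.int64(37), np.int64(41)), (np.int64(31), np.int64(37), np.int64(41))]
195 [(np.int64(33), np.int64(47), np.int64(31)), (np.int64(33), np.int64(47), np.int64(31)), (np.int64(33), np.int64(50), np.int64(42)), (np.int64(29), np.int64(53), np.int64(59)), (np.int64(29), np.int64(55), np.int64(68)), (np.int64(32), np.int64(50), np.int64(65)), (np.int64(32), np.int64(50), 
[... 992 characters left out ...]
.int64(51), np.int64(68), np.int64(79)), (np.int64(37), np.int64(60), np.int64(79)), (np.int64(30), np.int64(60), np.int64(80)), (np.int64(34), np.int64(64), np.int64(82)), (np.int64(31), np.int64(60), np.int64(81)), (np.int64(30), np.int64(62), np.int64(81)), (np.int64(33), np.int64(60), np.int64(81)), (np.int64(34), np.int64(62), np.int64(81)), (np.int64(30), np.int64(58), np.int64(81)), (np.int64(34), np.int64(59), np.int64(72)), (np.int64(37), np.int64(56), np.int64(57)), (np.int64(37), np.int64(53), np.int64(44)), (np.int64(37), np.int64(51), np.int64(36)), (np.int64(39), np.int64(52), np.int64(35)), (np.int64(36), np.int64(51), np.int64(32)), (np.int64(41), np.int64(53), np.int64(38))]
```

```bash
python3 -m pendant '[[[0,-0.001,0.004],[0,0,0],0.1],[[0,0,0.005],[0,0,0],0.1],[[0,0,0.005],[0,0,0],0.1],[[0,0,0.004],[0,0,0],0.1],[[0,0,0.003],[0,0,0],0.1],[[0,0,0.002],[0,0,0],0.1],[[0,0,0.002],[0,0,0],0.1],[[0,0,0],[0,0,0],0.1]]'
```

```text
clock: 22.2
tcp_pos: [0.5192, -0.0281, 0.1071]
ee_rot: [[-1.0, -0.0, -0.0], [-0.0, 1.0, 0.0], [0.0, 0.0, -1.0]]
wrist_force: [-0.6, 0.4, -1.6]
gripper_width: 0.023
grip_force: 35.0
```

No contact forces, and the plug is already 5 mm inside the rim. I'll continue gently.

```bash
python3 -m pendant '[[[0,0,0.0015],[0,0,0],0.1],[[0,0,0.0015],[0,0,0],0.1],[[0,0,0.001],[0,0,0],0.1],[[0,0,0.001],[0,0,0],0.1],[[0,0,0.001],[0,0,0],0.1],[[0,0,0],[0,0,0],0.1],[[0,0,0],[0,0,0],0.1]]'
```

```text
clock: 22.9
tcp_pos: [0.5193, -0.0282, 0.1013]
ee_rot: [[-1.0, -0.0, 0.0], [-0.0, 1.0, 0.0], [-0.0, 0.0, -1.0]]
wrist_force: [-0.0, 0.8, -3.4]
gripper_width: 0.0235
grip_force: 35.0
```

```bash
python3 -m pendant '[[[0,0,0.0005],[0,0,0],0.1],[[0,0,0.0005],[0,0,0],0.1],[[0,0,0.0004],[0,0,0],0.1],[[0,0,0],[0,0,0],0.1],[[0,0,0],[0,0,0],0.1]]'
```

```text
clock: 23.4
tcp_pos: [0.5193, -0.0282, 0.1003]
ee_rot: [[-1.0, -0.0, 0.0], [-0.0, 1.0, -0.0], [-0.0, -0.0, -1.0]]
wrist_force: [-2.9, 0.6, 5.4]
gripper_width: 0.0235
grip_force: 35.0
```

Contact force shows the lid is seated at the expected height, so I'll let go.

```bash
python3 -m pendant '[[[0,0,0],[0,0,0],0.35],[[0,0,0],[0,0,0],0.5],[[0,0,0],[0,0,0],0.7],[[0,0,0],[0,0,0],0.9],[[0,0,0],[0,0,0],1],[[0,0,0],[0,0,0],1],[[0,0,0],[0,0,0],1],[[0,0,0],[0,0,0],1]]' 20; python3 -c "
from geo import *
s=C['side']['color']
f=lambda i,x,y:cv2.resize(i[y:y+120,x:x+80],(400,600),interpolation=3)
cv2.imwrite('pics/seated.png',np.hstack([f(s,265,190),f(s,235,120)]))"
```

```text
clock: 24.2
tcp_pos: [0.5193, -0.0282, 0.0999]
ee_rot: [[-1.0, -0.0, -0.0], [-0.0, 1.0, -0.0], [0.0, -0.0, -1.0]]
wrist_force: [-0.6, 0.8, 0.4]
gripper_width: 0.083
grip_force: 0.0
```

View pics/seated.png

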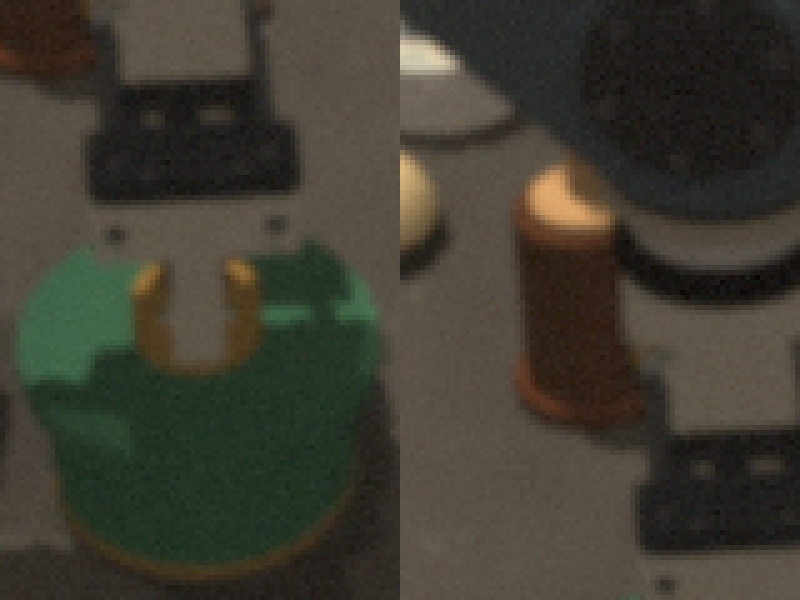

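The lid sits level on the tin, with its collar around (197,320). The stick hangs upright on its collar in the stand at right-crop (560,195). Now I'll go down to the brass collar.

```bash
python3 -m pendant '[[[0,0,0],[0,0,0],1],[[0,0,0.006],[0,0,0],1],[[0,0,0.006],[0,0,0],1],[[0,0,0.005],[0,0,0],1],[[0,0,0.004],[0,0,0],1],[[0,0,0.002],[0,0,0],1],[[0,0,0],[0,0,0],1],[[0,0,0],[0,0,0],1]]' 20
```

```text
clock: 25.1
tcp_pos: [0.5193, -0.0282, 0.077]
ee_rot: [[-1.0, -0.0, 0.0], [-0.0, 1.0, -0.0], [-0.0, -0.0, -1.0]]
wrist_force: [0.9, -0.0, -0.7]
gripper_width: 0.0928
grip_force: 0.0
```

```bash
python3 -m pendant '[[[0,0,0.001],[0,0,0],0.8],[[0,0,0],[0,0,0],0.7],[[0,0,0],[0,0,0],0.6],[[0,0,0],[0,0,0],0.5],[[0,0,0],[0,0,0],0.4],[[0,0,0],[0,0,0],0.4],[[0,0,0],[0,0,0],0.4],[[0,0,0],[0,0,0],0.4],[[0,0,0],[0,0,0],0.4]]' 25
```

```text
clock: 26.0
tcp_pos: [0.5193, -0.0282, 0.0759]
ee_rot: [[-1.0, -0.0, 0.0], [-0.0, 1.0, -0.0], [-0.0, -0.0, -1.0]]
wrist_force: [0.1, 0.5, 1.0]
gripper_width: 0.0502
grip_force: 25.0
```

```bash
python3 -m pendant '[[[0,0,-0.003],[0,0,0],0.4],[[0,0,-0.006],[0,0,0],0.4],[[0,0,-0.009],[0,0,0],0.4],[[0,0,-0.01],[0,0,0],0.4],[[0,0,-0.012],[0,0,0],0.4],[[0,0,-0.012],[0,0,0],0.4],[[0,0,-0.012],[0,0,0],0.4],[[0,0,-0.012],[0,0,0],0.4],[[0,0,-0.012],[0,0,0],0.4],[[0,0,-0.012],[0,0,0],0.4],[[0,0,-0.01],[0,0,0],0.4],[[0,0,-0.008],[0,0,0],0.4],[[0,0,-0.004],[0,0,0],0.4],[[0,0,0],[0,0,0],0.4],[[0,0,0],[0,0,0],0.4],[[0,0,0],[0,0,0],0.4],[[0,0,0],[0,0,0],0.4]]' 25; python3 -c "
from geo import *
s=C['side']['color'][150:300,255:355]
h=cv2.cvtColor(s,cv2.COLOR_BGR2HSV)
g=cv2.inRange(h,(55,90,20),(95,255,255));w=cv2.inRange(h,(0,0,130),(179,70,255))
for m,n in((g,'green'),(w,'white')):
  print(n,[(y+150,int(np.nonzero(m[y])[0].min()+255),int(np.nonzero(m[y])[0].max()+255),int((m[y]>0).sum())) for y in range(0,150,4) if m[y].any()])
print(*[proj('side',np.array([.5193,-.0282,z])).round() for z in(.065,.069,.131,.189)])"
```

```text
clock: 27.7
tcp_pos: [0.5191, -0.0282, 0.1975]
ee_rot: [[-1.0, -0.0, -0.001], [-0.0, 1.0, 0.0], [0.001, 0.0, -1.0]]
wrist_force: [0.4, -0.5, -1.8]
gripper_width: 0.0503
grip_force: 25.0
green [(194, 273, 276, 3), (198, 273, 335, 6), (202, 270, 336, 11), (206, 265, 282, 3), (210, 278, 336, 3), (214, 276, 318, 3), (218, 284, 332, 4), (222, 280, 316, 4), (234, 308, 308, 1), (286, 288, 298, 3), (290, 327, 327, 1), (294, 299, 322, 2), (298, 295, 318, 4)]
white [(238, 291, 319, 17), (242, 283, 327, 32), (246, 278, 297, 20), (250, 274, 291, 18), (254, 272, 287, 16), (258, 272, 283, 12), (262, 272, 281, 10), (266, 273, 281, 9), (270, 275, 280, 6)]
[303. 261.] [303. 259.] [302. 234.] [301. 210.]
```

```bash
python3 -c "
from cell import arm
o=arm.get_obs();print(o['grip_force'],o['gripper_width']);print(arm.sign_off())"
```

```text
24.99974346952513 0.049888195490832836
the job is handed in; nothing more can be done
None
```

I handed the job in at about 28 s with every step done: the beads were stirred and all stayed in the tin, the stick is back in its stand, the inner lid is seated, and the outer lid is held above the tin. The hand-in gave no verdict, and I checked the final lift only by gripper readings and pixel data, not by viewing a picture.

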